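Index the five-hole flange on to its next hole

TASK

Two indexing heads stand on the bench, each with a five-hole flange on top. On the one with the straight bar handle, turn the handle three clicks clockwise (seen from above), which brings the flange on by exactly one hole, and leave it resting in that click. Do not turn the other head, the one with the round knob.

Things in the scene. Friction and masses are not known exactly. Their poses are not given: they have to be found in the camera images.
- handle (a point): Middle of the dark-steel bar handle: an upright blade 58 mm long, 16 mm thick, 40 mm high, standing on an aluminium flange (100 mm diameter) that turns with it. The point lies on the upright turning axis, 13 mm below the bar's top, 27 mm above the flange, 87 mm above the bench. z is up, x runs along the bar to its nose (white line on top); grip across y. The 128 mm round foot is bolted down.
- nose (a point): The tip of the bar's pointed end, 30 mm from the turning axis, at the height of the handle point; it turns with the bar.
- index (a joint): Angle of the bar handle and flange, rad, growing clockwise seen from above; 0 to 2.51 in six clicks of 24 degrees (0.419 rad), stops just beyond. A sprung plunger pulls it into the nearest click (about 0.09 N m to leave one). It starts resting in click 0, 1 or 2; three clicks on is 72 degrees (1.257 rad) more than at the start.
- spare_mark (a point): A point on the flange of the other head (not to be turned), 30 mm from its turning axis, level with the flange's upper face. That head has the same body, flange and clicks, but a plain round knurled knob (49 mm diameter, 26 mm high) instead of a bar.
Things that resemble listed ones, but are neither listed nor needed, are in the scene too. What is shaped like the part that bears handle but turquoise is not meant.

How it is judged (in metres and radians):
At the end, for the whole second after the job is handed in: The bar handle rests three clicks (72 degrees, within 10 degrees) clockwise of where it started, i.e. its nose lies 31 to 39 mm from its start in a straight line; it is still, and the other head has not been turned (its mark within 6 mm of its start) (distance of nose from where it was at the start of the episode between 0.0309 and 0.0394 m and velocity of joint index between -0.05 and 0.05 rad/s and distance of spare_mark from where it was at the start of the episode below 0.006 m); the robot touches nothing.
It fails at once if the head with the round knob is turned (distance of spare_mark from where it was at the start of the episode above 0.006 m).
It also fails if it takes over 32 s, if anything falls off the work surface, if the arm or the gripper's body presses on something with over 40 N, if the wrist force passes 120 N, or if a joint passes its speed limit or range.

ROBOT

A 6-joint arm with a two-finger parallel gripper is mounted at the origin on the work surface. World frame = base frame: x ahead of the robot, y to its left, z up, the work surface at z = 0. Lengths are in mm, angles in degrees, forces in N, time in s.
With the tool pointing down it reaches from about 300 to 775 mm from the base axis. Payload 14.6 kg.
Tool frame: the origin (TCP) lies midway between the tips of the shut fingers; the grasp point (between the pads) lies 19 mm behind it (arm.grip_point_offset is the distance from the TCP to the grasp point, in mm); y points along the fingers, x is the direction in which the jaws open and shut, and the axes are right-handed (so a half turn about y gives the same grasp; the last joint's range is limited). The gripper opens to 94 mm and grips with 3 to 60 N. Pads are 16 mm wide; open, the fingers measure 119 mm over their backs; the gripper's body (75 mm by 177 mm) begins 78 mm behind the grasp point.
Start: joints at [67.632, 17.183, 87.147, -0, 75.671, -3.816], TCP at [174.991, 521.409, 205.446] pointing down, gripper open.
Joint ranges: [-173.82, 173.82], [-45.26, 126.66], [13.44, 144.39], [-59.66, 239.66], [0, 175.72], [-146.38, 146.38]. Speed limits (degrees/s): [127.2, 127.2, 147.25, 180, 180, 180].

INTERFACE

Orientations are given as [roll, pitch, yaw] about the fixed x, y, z axes, in that order (R = Rz(yaw) Ry(pitch) Rx(roll)).
In Python, from cell import arm gives the robot as it stands. The module is installed in compiled form; this text tells all that it offers. Calls block until the motion is done:
- arm.move_to(position, orientation): joint-space move of the TCP to a pose.
- arm.movel(position, attitude=None, velocity=150): straight line of the TCP; attitude=None keeps the orientation; velocity is the mean speed in mm/s.
- arm.move_j(angles): joint-space move.
- arm.move_gripper(opening, effort=None): opening from 0.0 (shut) to 1.0 (fully open); effort is the grip in N (None keeps the last); returns when the fingers have stopped.
- arm.sleep(seconds).
- arm.ik(position, orientation): joint angles nearest the present ones, or None.
- arm.get_image(name): name is "scene" or "side" or "wrist"; returns the picture (420x560x3 uint8, red, green, blue); there is no depth.
- arm.camera_model(name): a dict with "K" (3x3 intrinsics, pixels), "rvec" (rotation vector, rad) and "tvec" (3), from world to camera coordinates, as OpenCV has them; the wrist camera has in their place "mount" (4x4, takes a point from camera to tool coordinates, whose origin is the TCP and whose axes are the tool frame's). Camera axes: x right, y down, z forward; pixel columns grow to the right and rows downward; lengths in mm; the calibration is good to about 2 mm. A picture is of the moment at which its call begins: read the wrist's pose just before it. camera_model takes no time and is no camera call.
A pose or a line that the arm cannot do raises arm.PlanningError and nothing moves.
- arm.job_done(): hands the job in, once; it reports no verdict.
Trained networks look in the newest picture that a camera, given by its name, has taken for a name from the list of things; names that differ only in an ending like _2 or _b are one class to them, and where a whole thing is asked for, a point or a joint stands for the part that bears it (a point fixed in the world has none). Each returns a list of dicts, best first, with "p" (0 to 1); they miss things now and then, are a little off and sometimes report something else, mostly with a low value. They report only what shows in the picture. A call takes as long as a camera call. They do not tell look-alikes from the thing itself.
- arm.spot_in(camera, name): "point" ([x, y, z] in mm, in the coordinates of the camera as it stood for that picture, good to about 4 mm: the middle of the surface that is visible of it).
- arm.regions_of(camera, name): "pixels" (420x560 bool, what is visible of it).
- arm.pinpoint(camera, name): "point" ([x, y, z] in mm, in the coordinates of the camera as it stood for that picture, good to about 4 mm: a listed point, or the origin of a listed thing).
Readings, each from a call of its own:
- arm.read_time(): time.
- arm.read_joint_positions(): joint angles.
- arm.read_dq(): joint speeds.
- arm.read_joint_torque(): joint torques, N m.
- arm.read_position(): TCP position.
- arm.read_ee_rot(): TCP orientation.
- arm.read_wrist_force(): force on the tool from outside, world axes, zero at the start.
- arm.read_wrist_torque(): the same for the moment, N m.
- arm.read_gripper_width(): opening from 0.0 (shut) to 1.0 (fully open).
Only numpy, scipy, OpenCV 4.12 (cv2) and the standard library are available. Lean on these libraries where they do the work, as an engineer would, in place of code of your own. Each camera call takes 0.05 s, during which the arm holds its last target. There are 200 camera calls.

## Working session

There is one attempt and no reset: what is moved stays moved. The work goes in short steps, each a Python script; the robot and the scene stay as the last script left them, time stands still between calls to the robot, and variables do not carry over. Pictures are saved under pics/ and viewed, about 8 in all and at most 12, crops included, and the job is handed in when it is done.

```bash
mkdir -p pics; cat > h.py <<'E'
from cell import arm
import numpy as np, cv2
from scipy.spatial.transform import Rotation as R
def cw(name):
    m=arm.camera_model(name)
    if 'mount' in m:
        T=np.eye(4);T[:3,:3]=R.from_euler('xyz',arm.read_ee_rot(),degrees=True).as_matrix();T[:3,3]=arm.read_position()
        return np.array(m['K']),T@np.array(m['mount'])
    T=np.eye(4);T[:3,:3]=cv2.Rodrigues(np.array(m['rvec'],float))[0];T[:3,3]=np.ravel(m['tvec'])
    return np.array(m['K']),np.linalg.inv(T)
def w(T,p): return (T[:3,:3]@np.array(p)+T[:3,3]).round(1)
def onz(K,T,uv,z):
    d=T[:3,:3]@np.linalg.inv(K)@[uv[0],uv[1],1]; return (T[:3,3]+d*(z-T[2,3])/d[2]).round(1)
def px(K,T,p):
    c=T[:3,:3].T@(np.array(p)-T[:3,3]); return (K@c/c[2])[:2].round(1)
def save(n,im): cv2.imwrite('pics/'+n+'.png',cv2.cvtColor(im,cv2.COLOR_RGB2BGR))
E
python3 - <<'E'
from h import *
for c in ('scene','side'):
    K,T=cw(c); im=arm.get_image(c); save(c+'0',im)
    for n in ('handle','nose','spare_mark'):
        for d in arm.pinpoint(c,n): print(c,n,round(d['p'],2),w(T,d['point']),px(K,T,w(T,d['point'])))
print(arm.read_time(),arm.read_ee_rot())
E
```

```text
scene handle 0.96 [576.4 181.5  86.5] [316.5 298.1]
scene handle 0.56 [397.3 230.2  86.7] [408.5 252.2]
scene nose 0.9 [593.7 198.7  83.7] [316.7 312.9]
scene nose 0.74 [391.4 261.6  87.4] [425.8 261.2]
scene spare_mark 0.96 [ 569.2 -141.3   65.6] [201.  194.1]
side handle 0.95 [394.1 234.5  90.3] [220.9 125.9]
side handle 0.64 [575.6 176.1  80.4] [306.5 143.3]
side nose 0.96 [598.  202.9  89.3] [315.6 132. ]
side nose 0.71 [383.4 260.6  85.5] [216.1 120.8]
side spare_mark 0.64 [ 570.1 -138.4   59.8] [324.3 266. ]
0.4 [-8.99996865e+01  1.03770835e-02  7.14475524e+01]
```

View pics/scene0.png

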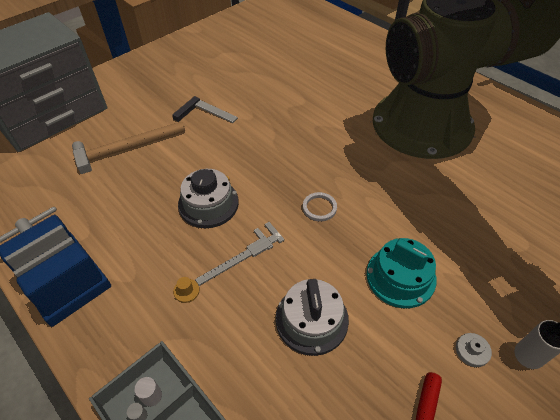

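View pics/side0.png

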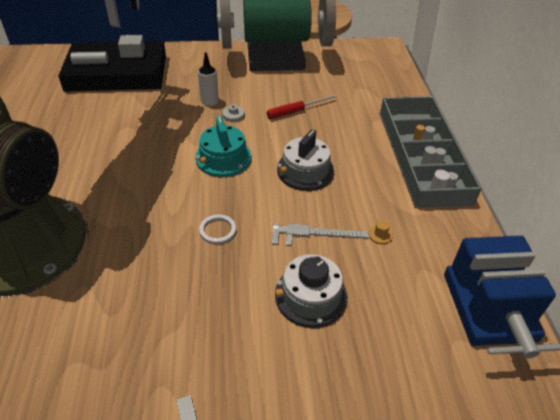

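Candidates are the dark bar on an aluminium flange at scene (316,300), the turquoise look-alike at (408,252), and the round-knob head at (205,185). The first fits: it has a dark steel bar and a bare aluminium flange. I'll check it from above with the wrist camera.

```bash
python3 - <<'E'
from h import *
arm.move_to([576,180,230],[-90,0,137])
K,T=cw('wrist'); im=arm.get_image('wrist')
for n in ('handle','nose'):
    for d in arm.pinpoint('wrist',n): print(n,round(d['p'],2),w(T,d['point']),px(K,T,w(T,d['point'])))
for p in ([576,180,100],[595,200,100]): print(px(K,T,p))
save('w1',im); print(arm.read_time(),arm.read_joint_positions(),T.round(2))
np.savez('w1',K=K,T=T)
E
```

```text
handle 0.84 [579.1 179.7  87.8] [279.2 201.9]
handle 0.64 [393.5 231.9  84.9] [467.7 107. ]
nose 0.77 [390.3 260.1  88.7] [490.4 128.1]
nose 0.65 [593.2 201.7  87.5] [284.  226.9]
[281.7 203.3]
[281.5 231.1]
2.4583 [ 1.39375216e+01  2.31504033e+01  7.58753368e+01  2.32412507e-03
  8.09725046e+01 -1.23100192e+02] [[-7.3000e-01  6.5000e-01  1.9000e-01  5.1931e+02]
 [ 6.8000e-01  7.0000e-01  2.1000e-01  1.2030e+02]
 [-0.0000e+00  2.8000e-01 -9.6000e-01  4.0877e+02]
 [ 0.0000e+00  0.0000e+00  0.0000e+00  1.0000e+00]]
```

View pics/w1.png

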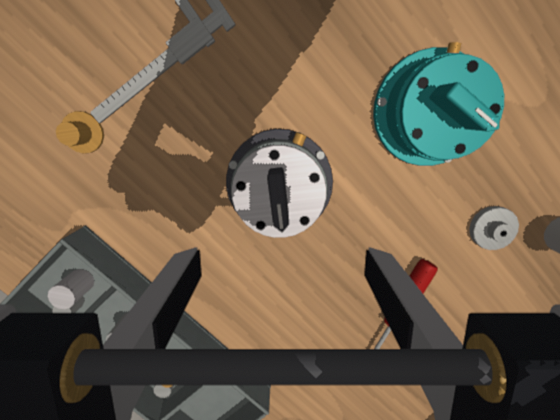

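```bash
python3 - <<'E'
import cv2
im=cv2.imread('pics/w1.png')[120:250,215:345]
cv2.imwrite('pics/w1c.png',cv2.resize(im,(585,585),interpolation=cv2.INTER_CUBIC)) # x4.5
E
```

```text
(no output)
```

View pics/w1c.png

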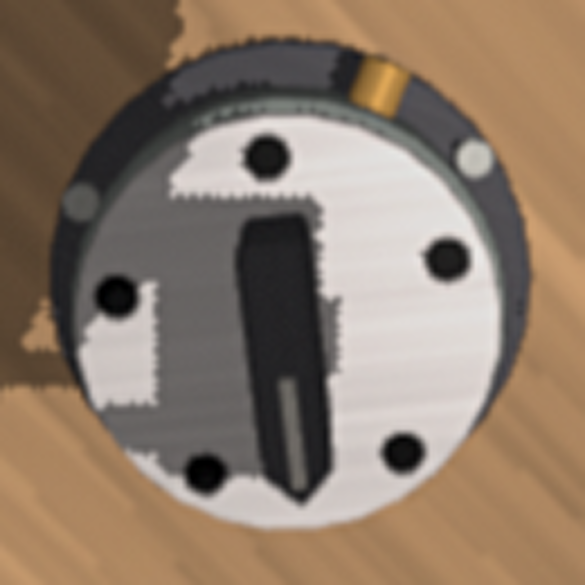

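The crop shows the dark bar with its white line pointing down (tip at crop (302,505)), on an aluminium flange with five holes. This is the right head. Next I compute its axis and yaw.

```bash
python3 - <<'E'
from h import *
d=np.load('w1.npz');K,T=d['K'],d['T']
f=lambda u,z:onz(K,T,(215+(u[0]+.5)/4.5-.5,120+(u[1]+.5)/4.5-.5),z)
H=np.array([f(u,60) for u in [(267,157),(448,259),(404,453),(207,473),(117,297)]])
c=H.mean(0);print(c,np.linalg.norm(H-c,axis=1).round(1),np.degrees(np.arctan2(*(H-c)[:,1::-1].T)).round(1))
tip=f((302,505),100);a=f((287,380),100);b=f((299,490),100)
print(tip,np.linalg.norm(tip-c-[0,0,40]))
for v in (b-a,tip-c): print(np.degrees(np.arctan2(v[1],v[0])))
E
```

```text
[578.04 177.52  60.  ] [40.5 40.4 40.7 40.2 40.5] [-126.3  161.7   89.5   17.7  -54.3]
[595.4 200.8 100. ] 29.04011019262841
52.8476275046848
53.28794156785785
```

The hole radii are all about 40.4 mm and the nose is 29 mm from the axis, so the measurement is consistent: axis (578.0, 177.5), yaw 53.5°. Now I grip it.

```bash
python3 - <<'E'
from h import *
o=[-90,0,143.5]
arm.move_gripper(0.5)
arm.movel([578,177.5,120],o); arm.movel([578,177.5,71],velocity=70)
print(arm.read_wrist_force())
arm.move_gripper(0.0,effort=25)
print(arm.read_gripper_width()*94,arm.read_wrist_force(),arm.read_wrist_torque(),arm.read_time(),arm.read_joint_positions(),arm.read_position())
E
```

```text
[ 0.6319457  -0.37941368  0.14136975]
15.723414861037321 [ 3.00422165 -1.13512004  0.12962256] [-0.20798205 -0.31331865  0.00205406] 5.6417 [ 1.35859720e+01  3.18146422e+01  8.52312342e+01 -1.89808358e-02
  6.29210317e+01 -1.29901165e+02] [578.27582891 177.32126369  71.12517124]
```

The width reads 15.7 mm against the bar's 16 mm, with low forces, so the grip is good. Now I turn q6 by +72° (yaw decreasing, which is clockwise).

```bash
python3 - <<'E'
from h import *
q0=np.array(arm.read_joint_positions(),float)
for k in range(1,7):
    q=q0.copy();q[5]+=12*k;arm.move_j(list(q))
    print(k,np.round(arm.read_wrist_force(),1),np.round(arm.read_wrist_torque(),2),round(arm.read_ee_rot()[2],1),round(arm.read_gripper_width()*94,1))
arm.sleep(.3);print(arm.read_ee_rot(),arm.read_wrist_torque())
arm.move_gripper(0.5);arm.sleep(.3)
p=arm.read_position();arm.movel([p[0],p[1],130],velocity=80);arm.movel([576,180,230])
K,T=cw('wrist'); im=arm.get_image('wrist');save('w2',im)
c=px(K,T,[578,177.5,60]).round().astype(int);print(c)
x,y=c-65;np.savez('w2',K=K,T=T,o=[x,y])
save('w2c',cv2.resize(im[max(y,0):y+130,x:x+130],None,fx=4.5,fy=4.5,interpolation=cv2.INTER_CUBIC));print(x,y,arm.read_time(),arm.read_wrist_force())
E
```

```text
1 [ 1.1 -0.2 -0. ] [-0.03 -0.13 -0.14] 131.7 15.7
2 [ 1.5 -0.6 -0.4] [-0.06 -0.24  0.01] 119.9 15.9
3 [ 1.1 -1.2  0.3] [-0.11 -0.26 -0.15] 108.0 15.9
4 [ 2.6 -1.8  0. ] [-0.13 -0.31  0.01] 96.0 15.7
5 [ 2.3 -2.1 -0.6] [-0.22 -0.38 -0.13] 84.0 15.8
6 [ 2.3 -1.3 -0.3] [-0.38 -0.38  0.03] 72.0 15.8
[-9.00398264e+01  3.32361974e-03  7.16334485e+01] [-0.44975359 -0.39863466  0.03599387]
[281 197]
216 132 10.5583 [ 0.00607424 -0.00162526 -0.50081255]
```

View pics/w2c.png

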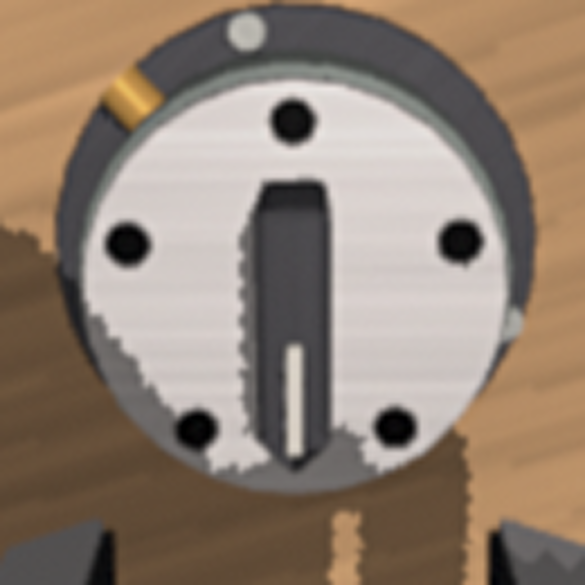

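The crop shows the bar clear of the fingers, nose pointing down (tip at crop (294,468)). I'll compute the angle and hand in if it fits.

```bash
python3 - <<'E'
from h import *
d=np.load('w2.npz');K,T=d['K'],d['T']
f=lambda u,z:onz(K,T,(216+(u[0]+.5)/4.5-.5,132+(u[1]+.5)/4.5-.5),z)
H=np.array([f(u,60) for u in [(293,121),(461,241),(396,427),(197,429),(128,245)]])
c=H.mean(0);tip=f((294,468),100);v=tip-c
print(c,np.degrees(np.arctan2(*(H-c)[:,1::-1].T)).round(1),tip)
yaw=np.degrees(np.arctan2(v[1],v[0]));ch=np.linalg.norm(tip-[595.4,200.8,100]);print(yaw,53.5-yaw,ch)
if abs(53.5-yaw-72)<4: arm.job_done();print('done',arm.read_time())
E
```

```text
[578.26 177.62  60.  ] [ 162.1   90.1   18.1  -54.  -125.7] [604.8 168.7 100. ]
-18.57731437015213 72.07731437015212 33.448019373350064
the job is handed in; nothing more can be done
the job is handed in; nothing more can be done
```

The dark bar handle on the aluminium head is three clicks clockwise of where it started, and I've handed the job in. I gripped the bar, turned it 72° with the last wrist joint alone, let go and backed off upwards.

- **Turn:** the last wrist-camera check put the nose at −18.6° against 53.5° at the start, a turn of 72.1° clockwise. The nose had moved 33.4 mm, inside the 31–39 mm limits. The five flange holes moved on by one position and agree with this.
- **Forces and time:** I saw no more than about 4 N at the wrist, and about 0 N after backing off. The clock read 10.6 s shortly before hand-in.
- **Not checked:** I didn't re-image the round-knob head afterwards, but the arm never came near it. I also didn't measure the bar's speed directly. It had been released and sat in its click.

No check failed or disagreed.

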